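Check the two brake-release levers of the microscope's hand grips

TASK

Check the brake-release levers of the two microscope hand grips on the bench: with the outside of the fingers, press the long lever in towards its bar, until it stops short of the bar, keep it there for a second, then let it come fully back out. Then press the short lever in to its stop the same way and finish while still holding it there, so that the gap can be measured. Press firmly without forcing; do not grasp or pinch anything, do not reach between a lever and its bar or lean on a bar, and leave everything else on the bench where it is.

Things in the scene. Friction and masses are not known exactly. Their poses are not given: they have to be found in the camera images.
- long_stand: fixed hand grip with the long lever, at most 145 mm high. Origin on the table under the middle of its bar. Foot plate 110 x 170 mm, two posts, bar 190 mm long along y, 30 mm thick, axis 120 mm up. The lever is on the -x side of the bar; a steel bracket at the +y end, 41 mm tall, reaching 61 mm in front of the bar's axis, holds its pivot.
- long_pivot (a point): vertical pivot axis of the long lever, at mid-height of the blade, 120 mm above the table, 55 mm in front of (-x of) the bar's axis
- long_press (a point): point on the outer face (away from the bar) of the long lever's blade, mid-height, 120 mm above the table, 100 mm from the pivot, 30 mm short of the free end. Turns with the lever: its +x is the way to press (into the blade, towards the bar), z up, its -y runs to the free end. From rest to stop it moves about 30 mm on an arc about the pivot.
- long_lever (a joint): long lever's angle (rad): 0 at rest, grows as it is pressed to the bar (anticlockwise from above), firm stop at 0.30. Aluminium blade 130 mm long, 8 thick, 22 tall (z 109 to 131 mm) with a ball (23 mm across) at its free end; 3 mm rubber strip on its inner face. Sprung: at the press point 2.7 N starts it, 6 N brings it to the stop; springs back out when let go.
- short_stand: fixed hand grip with the short lever, at most 145 mm high. Origin on the table under the middle of its bar. Foot plate 110 x 170 mm, two posts, bar 190 mm long along y, 30 mm thick, axis 120 mm up. The lever is on the -x side of the bar; a steel bracket at the -y end, 41 mm tall, reaching 61 mm in front of the bar's axis, holds its pivot.
- short_pivot (a point): vertical pivot axis of the short lever, at mid-height of the blade, 120 mm above the table, 55 mm in front of (-x of) the bar's axis
- short_press (a point): point on the outer face (away from the bar) of the short lever's blade, mid-height, 120 mm above the table, 60 mm from the pivot, 30 mm short of the free end. Turns with the lever: its +x is the way to press (into the blade, towards the bar), z up, its +y runs to the free end. From rest to stop it moves about 19 mm on an arc about the pivot.
- short_lever (a joint): short lever's angle (rad): 0 at rest, grows as it is pressed to the bar (clockwise from above), firm stop at 0.32. Aluminium blade 90 mm long, 8 thick, 22 tall (z 109 to 131 mm) with a plain end; 3 mm rubber strip on its inner face. Sprung: at the press point 2.7 N starts it, 6 N brings it to the stop; springs back out when let go.
- objective_a: bystander: loose microscope objective, steel, 29 mm across, 50 mm tall, standing; origin under its centre
- objective_b: bystander: loose microscope objective, steel, 29 mm across, 42 mm tall, standing; origin under its centre
- slide_box: bystander: loose small grey slide box with a white lid, 87 x 36 x 36 mm; origin under its centre, x along its length
- oil_bottle: bystander: loose small amber bottle, 28 mm across, 60 mm tall; origin under its centre
- screwdriver: bystander: loose screwdriver lying flat, 150 mm long along its x, less than 35 mm high
- dish: bystander: loose shallow glass dish, 90 mm across, 16 mm high; origin under its centre
- handset: bystander: loose grey keypad handset lying flat, 130 x 60 x 28 mm; origin under its centre
Not all that is in view belongs to the job. What is shaped like the short_stand but green is not meant. What is shaped like the long_stand but pink is not meant.

How it is judged:
By the outcome, as a careful person would: the job done as asked, in the order asked, and still so for the second after the job is handed in, while the arm keeps its last pose, push and grip.
It also fails if it takes over 48 s, if anything falls off the work surface, if the arm or the gripper's body presses on something with over 40 N, if the wrist force passes 120 N, or if a joint passes its speed limit or range.

ROBOT

A 6-joint arm with a two-finger parallel gripper is mounted at the origin on the work surface. World frame = base frame: x ahead of the robot, y to its left, z up, the work surface at z = 0. Lengths are in mm, angles in degrees, forces in N, time in s.
With the tool pointing down it reaches from about 300 to 850 mm from the base axis. Payload 4.2 kg.
Tool frame: the origin (TCP) lies midway between the tips of the shut fingers; the grasp point (between the pads) lies 19 mm behind it (env.grip_depth is the distance from the TCP to the grasp point, in mm); z points along the fingers, y is the line along which they close (so a half turn about z gives the same grasp; the last joint's range is limited). The gripper opens to 91 mm and grips with 3 to 60 N. Pads are 32 mm wide; open, the fingers measure 118 mm over their backs; the gripper's body (76 mm by 178 mm) begins 60 mm behind the grasp point.
Start: joints at [-77.865, 18.312, 89.639, -0, 72.044, -1.146], TCP at [132.097, -559.637, 213.976] pointing down, gripper open.
Joint ranges: [-177.97, 177.97], [-48.28, 115.42], [12.27, 149.76], [-77.06, 257.06], [2.81, 150.46], [-146.56, 146.56]. Speed limits (degrees/s): [147.25, 147.25, 180, 180, 180, 180].

INTERFACE

Orientations are given as [roll, pitch, yaw] about the fixed x, y, z axes, in that order (R = Rz(yaw) Ry(pitch) Rx(roll)).
In Python, from workcell import env, eyes gives the robot as it stands.
- The arm moves only by the tool send_rows, never from a script. Its argument "motion" is a list of rows, each a list of 7 numbers: the shift along the world's x, y, z normalised to -1 to 1, where 1 is 0.5 m, then the turn, a rotation vector about the world's x, y, z normalised to -1 to 1, where 1 is 60 degrees, then the opening, from -1 (shut) to 1 (fully open). A call has 1 to 20 rows; each row is the pose to reach, as a shift and turn from the pose commanded when the call began; what a row does not reach only later rows make up. A row lasts 1/8 s, in which the tool goes at most 62.5 mm and 10.7 degrees, less where a joint would pass 70% of its speed; a pose out of reach is approached as far as the arm can. A call with a number of a shift or a turn outside -1 to 1 is refused whole. A call with a gripper value outside its range is refused whole. The fingers move at their own pace and stop on an object; "squeeze" is the grip in N (left out, the last holds). Time passes only in rows, so rows that repeat a pose let the fingers close. It gives the time, the measured TCP pose, the force, the opening and the grip force at its end, in the units of the state.
- env.state(): the state, without advancing time (a new reading comes with each control period).
- eyes.grab_frame(name): name is "scene" or "side" or "wrist"; returns a dict with "pixels" (480x640x3 uint8, red, green, blue), "depth" (480x640 float32, mm along the optical axis (not along the pixel's ray), 0 where there is no reading), "fx", "fy", "cx", "cy" (pixels), "distortion" ([k1, k2, p1, p2, k3] as OpenCV has them; the pictures are not rectified), "R" (3x3) and "t" (3): a world point X has camera coordinates R X + t; the wrist camera has in their place "T_tool_cam" (4x4, takes a point from camera to tool coordinates, whose origin is the TCP and whose axes are the flange's). Camera axes: x right, y down, z forward; pixel columns grow to the right and rows downward; lengths in mm; the calibration is good to about 2 mm. A picture is of the moment at which its call begins: read the wrist's pose just before it.
- env.job_done(): hands the job in; it is judged then, once.
The state is a dict: "time_s": time; "qpos": joint angles; "qvel": joint speeds; "effort": joint torques, N m; "ee_pos": TCP position; "ee_rot": TCP orientation; "force": force on the tool from outside, world axes, zero at the start; "torque": the same for the moment, N m; "gripper_width": finger opening in mm; "gripper_force": force on a finger pad.
Only numpy, scipy, OpenCV 4.12 (cv2) and the standard library are available. Lean on these libraries where they do the work, as an engineer would, in place of code of your own. Each camera call takes 0.05 s, during which the arm holds its last target. There are 200 camera calls.

## Working session

There is one attempt and no reset: what is moved stays moved. The work goes in short steps, Python scripts to look and compute and a tool call to move; the robot and the scene stay as the last step left them, time stands still between calls to the robot, and variables do not carry over. Pictures are saved under pics/ and viewed, at most 10 in all, crops included, and the job is handed in when it is done.

Besides the shell and the picture viewer there is one more tool, called after "Request:" as name(argument=value, ...), one argument or row to a line, values as JSON. send_rows: Moves the arm, as the interface text tells. Its arguments: {"type":"object","properties":{"motion":{"type":"array"},"squeeze":{"type":"number"}},"required":["motion"]}

```bash
mkdir -p pics
cat > h.py <<'E'
import numpy as np, cv2
from workcell import env, eyes
def grab(n):
    f=eyes.grab_frame(n); np.savez('pics/'+n+'.npz',**{k:np.array(v) for k,v in f.items()}); return f
def world(f):
    K=np.array([[f['fx'],0,f['cx']],[0,f['fy'],f['cy']],[0,0,1.]]); h,w=f['depth'].shape
    u,v=np.meshgrid(np.arange(w),np.arange(h)); p=np.stack([u,v],-1).reshape(-1,1,2).astype(float)
    n=cv2.undistortPoints(p,K,np.array(f['distortion'],float)).reshape(h,w,2)
    d=f['depth'].astype(float); X=np.dstack([n[...,0]*d,n[...,1]*d,d])
    return (X-np.array(f['t']))@np.array(f['R'])
E
python3 - <<'E'
from h import *
print(env.state())
for n in('scene','side'):
    f=grab(n); cv2.imwrite(f'pics/{n}0.png',f['pixels'][...,::-1]); print(n,-np.array(f['R']).T@f['t'])
E
```

```text
{'time_s': 0.0, 'qpos': array([-7.78658004e+01,  1.83510267e+01,  8.97059821e+01,  5.05713861e-04,
        7.20431147e+01, -1.14451818e+00]), 'qvel': array([ 0.02950122, -0.01197679, -0.00884154,  0.15037752, -0.09828015,
        0.11699533]), 'effort': array([-2.22975104e-03, -4.12460768e+01, -2.31972116e+01,  7.27452664e-02,
        4.57422389e-02, -1.64772214e-04]), 'ee_pos': array([ 131.98291048, -559.13470233,  213.12930786]), 'ee_rot': array([-1.79899906e+02, -2.48060429e-03,  1.32785593e+01]), 'force': array([ 0.69325314, -0.71006714, -0.58751725]), 'torque': array([-0.00910833,  0.02492901,  0.02905949]), 'gripper_force': 0.0, 'gripper_width': 91.4460444864443}
scene [1018.32654531 -650.34931206  741.26420172]
side [ 328.45956644 1075.73697582  788.30005218]
```

View pics/scene0.png

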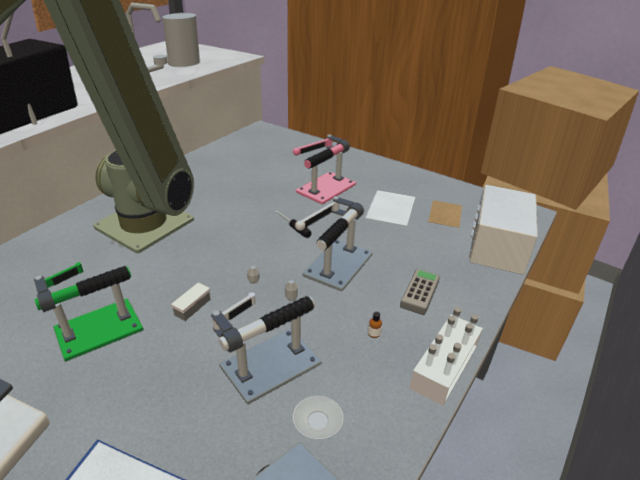

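View pics/side0.png

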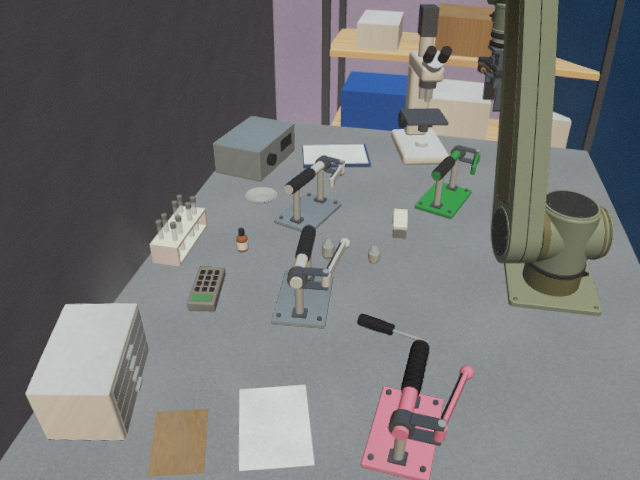

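The scene view shows the grey-plate long stand near (338,240) and the short stand near (270,330). The green and pink stands are decoys. In the side view, long is at (305,275) and short at (310,190). Next is a top-view height map.

```bash
cat > top.py <<'E'
from h import *
P=[];C=[]
for n in('scene','side'):
    f=dict(np.load(f'pics/{n}.npz')); X=world(f); m=(f['depth']>0)
    P.append(X[m]);C.append(f['pixels'][m])
for n,p in zip('ab',P):
    t=p[(abs(p[:,2])<15)&(p[:,0]>200)&(p[:,0]<900)]; print(n,'table z',np.median(t[:,2]))
X=np.vstack(P);C=np.vstack(C)
x0,y0,s=250,-500,1.0
x1,y1=850,300
im=np.zeros((600,800,3),np.uint8); o=np.argsort(X[:,2]); X=X[o];C=C[o]
m=(X[:,0]>x0)&(X[:,0]<x1)&(X[:,1]>y0)&(X[:,1]<y1)&(X[:,2]<170)&(X[:,2]>-10)
X=X[m];C=C[m]
np.savez('pics/cloud.npz',X=X,C=C)
z=np.clip(X[:,2]/150*255,0,255).astype(np.uint8)
col=cv2.applyColorMap(z[:,None],cv2.COLORMAP_JET)[:,0]
for i,j,c in zip((x1-X[:,0]).astype(int),(y1-X[:,1]).astype(int),col): im[i:i+2,j:j+2]=c
cv2.imwrite('pics/top.png',im)
E
python3 top.py
```

```text
a table z -1.0098798592532052
b table z 2.570017176390751
```

View pics/top.png

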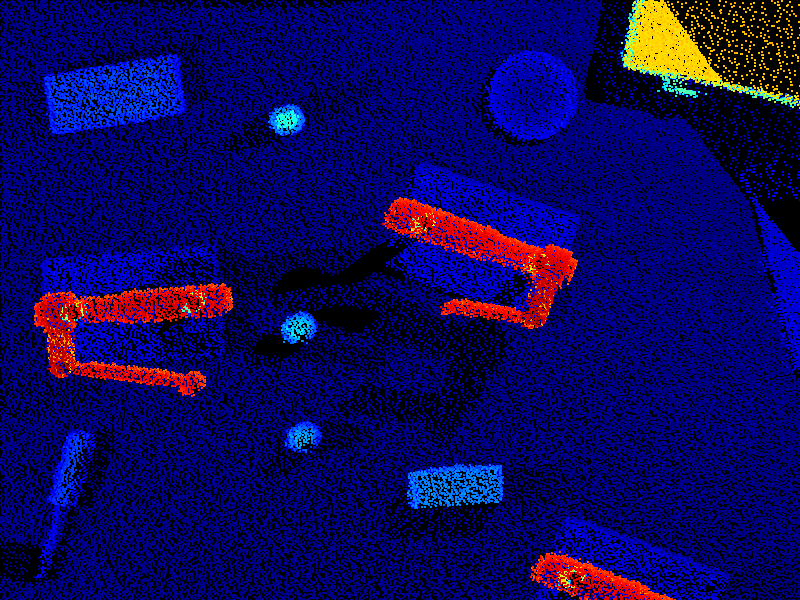

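The top view (row = 850−x, col = 300−y) shows the long stand with its bracket at the left (+y) and ball at (195,383). The short stand has its bracket at the right, and its lever runs from (540,320) to (445,308). Next I fit the bars and blades.

```bash
cat > fit.py <<'E'
from h import *
def line(q,w=4,it=30):
    c=np.median(q,0); d=np.linalg.svd(q-c)[2][0]
    for _ in range(it):
        n=np.array([-d[1],d[0]]); r=(q-c)@n; k=q[abs(r-np.median(r))<w*2]; c=k.mean(0); d=np.linalg.svd(k-c,full_matrices=False)[2][0]
    return c,d
for n in('scene','side'):
    f=dict(np.load(f'pics/{n}.npz')); X=world(f)[f['depth']>0]; 
    for nm,bar,lev,sg in(('long',((210,80),(550,540)),((215,115),(483,471)),1),('short',((-95,-225),(640,600)),((-150,-215),(543,532)),-1)):
        # regions: strips around segments (y0,y1),(x0,x1) , top surfaces
        out=[]
        for (ys,xs),wd,zl in((bar,22,(112,150)),(lev,14,(126,137))):
            a=np.array([xs[0],ys[0]],float);b=np.array([xs[1],ys[1]],float);u=(b-a)/np.linalg.norm(b-a);v=np.array([-u[1],u[0]])
            r=X[:,:2]-a; s=r@u;t=r@v
            m=(s>0)&(s<np.linalg.norm(b-a))&(abs(t)<wd)&(X[:,2]>zl[0])&(X[:,2]<zl[1]); out.append(X[m])
        B,L=out
        # bar: circle fit per axis direction: top ridge
        c,d=line(B[B[:,2]>np.percentile(B[:,2],60)][:,:2],8); d=d*np.sign(d[1]); v=np.array([-d[1],d[0]])
        def res(p):
            th=p[0];vv=np.array([np.cos(th),np.sin(th)]);return np.hypot((B[:,:2]-c)@vv-p[1],B[:,2]-p[2])-p[3]
        from scipy.optimize import least_squares
        S=least_squares(res,[np.arctan2(-v[1],-v[0]),0,120,15],loss='soft_l1'); th=S.x[0]
        lc,ld=line(L[:,:2],5); ld=ld*np.sign(ld[1])
        xa=np.array([np.cos(th),np.sin(th)])
        print(n,nm,len(B),len(L),'bar yaw',np.degrees(th).round(2),'offs,z,r',S.x[1:].round(1),'axis pt',(c+S.x[1]*xa).round(1))
        print('   blade c',lc.round(1),'yaw of its x',np.degrees(np.arctan2(-ld[0],ld[1])).round(2),'zmed',np.median(L[:,2]).round(1),'dist to bar',((lc-c)@xa-S.x[1]).round(1))
        # extents in frame
        F=X[(X[:,2]>108)&(X[:,2]<150)]; r=F[:,:2]-c-S.x[1]*xa; ya=np.array([-xa[1],xa[0]])
        xx=r@xa; yy=r@ya; mb=(abs(xx)<12)&(abs(yy)<200); print('   bar y extent',np.percentile(yy[mb],[0.3,99.7]).round(1),end=' ')
        ml=abs((F[:,:2]-lc)@np.array([-ld[1],ld[0]]))<5; rr=((F[:,:2]-lc)@ld)[ml]; rr=rr[abs(rr)<130]; print('lever extent',np.percentile(rr,[.5,99.5]).round(1),'ld',ld.round(3))
        t=X[(X[:,2]<40)&(abs(X[:,2])<30)]; rr=t[:,:2]-c; print('   z local table',np.percentile(t[np.linalg.norm(rr,axis=1)<150][:,2],[20,50]).round(1))
E
python3 fit.py
```

```text
scene long 431 108 bar yaw 6.17 offs,z,r [ -1.1 118.3  14.7] axis pt [547.4 129.1]
   blade c [477.3 163. ] yaw of its x -7.17 zmed 128.1 dist to bar -66.0
   bar y extent [-60.1 121.1] lever extent [-68.   80.5] ld [0.125 0.992]
   z local table [-2.8 -1.2]
scene short 1076 163 bar yaw -20.6 offs,z,r [ -2.  118.8  14.3] axis pt [ 618.  -154.4]
   blade c [ 541.2 -183.9] yaw of its x -7.59 zmed 128.7 dist to bar -61.6
   bar y extent [-124.6   66.2] lever extent [-61.9  35.1] ld [0.132 0.991]
   z local table [-1.8  0. ]
side long 548 190 bar yaw 3.56 offs,z,r [  0.7 123.2  14.5] axis pt [545.5 134.6]
   blade c [473.6 166.7] yaw of its x -7.78 zmed 132.6 dist to bar -69.8
   bar y extent [-55.8 131.1] lever extent [-60.1  84.9] ld [0.135 0.991]
   z local table [1.5 3.2]
side short 403 64 bar yaw -17.3 offs,z,r [  2.4 124.3  14.6] axis pt [ 619.  -147.1]
   blade c [ 537.7 -182.5] yaw of its x -6.75 zmed 133.1 dist to bar -67.1
   bar y extent [-121.1   63.8] lever extent [-56.4  41.5] ld [0.118 0.993]
   z local table [2.6 4.6]
```

Request:
send_rows(
  motion=[
    [0.316,0.72,0,0,0,0.667,-1],
    [0.316,0.72,0,0,0,0.667,-1],
    [0.316,0.72,0,0,0,0.667,-1],
    [0.316,0.72,0,0,0,0.667,-1],
    [0.316,0.72,0,0,0,0.667,-1],
    [0.316,0.72,0,0,0,0.667,-1],
    [0.316,0.72,0,0,0,0.667,-1],
    [0.316,0.72,0,0,0,0.667,-1],
  ],
  squeeze=5,
)

```text
time_s: 1.1
ee_pos: [290.2, -198.6, 213.9]
ee_rot: [-180.0, 0.0, 53.5]
force: [-0.9, -0.4, 0.4]
gripper_width: 14.2
gripper_force: 0.0
```

Request:
send_rows(
  motion=[
    [0.246,0.694,0,0,0,0.487,-1],
    [0.246,0.694,0,0,0,0.487,-1],
    [0.246,0.694,0,0,0,0.487,-1],
    [0.246,0.694,0,0,0,0.487,-1],
    [0.246,0.694,0,0,0,0.487,-1],
    [0.246,0.694,0,0,0,0.487,-1],
    [0.246,0.694,0,0,0,0.487,-1],
    [0.246,0.694,0,0,0,0.487,-1],
    [0.246,0.694,0,0,0,0.487,-1],
  ],
)

```text
time_s: 2.22
ee_pos: [412.9, 145.8, 213.9]
ee_rot: [-180.0, 0.0, 82.4]
force: [0.2, 1.2, 0.9]
gripper_width: 0.4
gripper_force: 0.0
```

Run:
```python
from h import *
s=env.state(); print(s['ee_pos'],s['ee_rot'],s['gripper_width'])
f=grab('wrist'); np.savez('pics/wrist_pose.npz',p=s['ee_pos'],r=s['ee_rot']); print(f['T_tool_cam'])
cv2.imwrite('pics/w1.png',f['pixels'][...,::-1])
```

```text
[412.92039772 145.75652634 213.87561483] [-1.79988017e+02  3.21619987e-02  8.23852509e+01] 0.4330999718813581
[[-8.76559898e-04 -9.69343022e-01 -2.45709863e-01  6.81282996e+01]
 [ 9.99999613e-01 -8.30257550e-04 -2.92032214e-04  2.69549073e-01]
 [ 7.90769196e-05 -2.45710024e-01  9.69343375e-01 -1.70187775e+02]
 [ 0.00000000e+00  0.00000000e+00  0.00000000e+00  1.00000000e+00]]
```

View pics/w1.png

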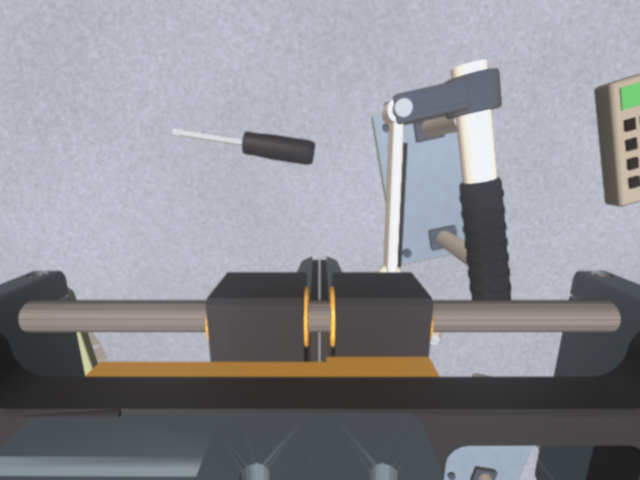

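The wrist view shows the pivot bolt at (403,107) and the blade's outer edge from (389,130) to (385,265). I use it to refine the pivot.

```bash
cat > wr.py <<'E'
from h import *
from scipy.spatial.transform import Rotation as Ro
def wray(pts,zs):
    f=dict(np.load('pics/wrist.npz')); q=np.load('pics/wrist_pose.npz')
    R=Ro.from_euler('xyz',q['r'],degrees=True).as_matrix(); T=f['T_tool_cam']
    K=np.array([[f['fx'],0,f['cx']],[0,f['fy'],f['cy']],[0,0,1.]])
    n=cv2.undistortPoints(np.array(pts,float).reshape(-1,1,2),K,f['distortion'].astype(float)).reshape(-1,2)
    d=np.c_[n,np.ones(len(n))]@T[:3,:3].T@R.T; o=R@T[:3,3]+q['p']
    print('fx',f['fx'])
    return o+d*((np.array(zs)-o[2])/d[:,2])[:,None]
E
python3 - <<'E'
from wr import *
f=np.load('pics/wrist.npz')
g=f['pixels'].astype(int)
for r in(140,170,200,230,255): print(r,[tuple(x) for x in g[r,378:412:2]][:17])
print(wray([(403,107),(389,140),(387,200),(385,255)],[141,131,131,131]))
print([f['depth'][r,c] for c,r in((403,107),(393,140),(393,200))])
E
```

```text
140 [(np.int64(171), np.int64(186), np.int64(195)), (np.int64(173), np.int64(187), np.int64(206)), (np.int64(173), np.int64(188), np.int64(207)), (np.int64(172), np.int64(187), np.int64(206)), (np.int64(171), np.int64(185), np.int64(203)), (np.int64(162), np.int64(163), np.int64(166)), (np.int64(166), np.int64(154), np.int64(144)), (np.int64(192), np.int64(184), np.int64(173)), (np.int64(236), np.int64(237), np.int64(235)), (np.int64(241), np.int64(243), np.int64(247)), (np.int64(242), np.int64(244), np.int64(249)), (np.int64(239), np.int64(240), np.int64(245)), (np.int64(222), np.int64(216), np.int64(211)), (np.int64(174), np.int64(184), np.int64(199)), (np.int64(168), np.int64(182), np.int64(200)), (np.int64(167), np.int64(181), np.int64(200)), (np.int64(169), np.int64(182), np.int64(201))]
170 [(np.int64(184), np.int64(187), np.int64(199)), (np.int64(142), np.int64(144), np.int64(146)), (np.int64(160), np.int64(172), np.int64(174)), (np.int64(168), np.int64(182), np.int64(198)), (np.int64(165), np.int64(171), np.int64(182)), (np.int64(161), np.int64(151), np.int64(143)), (np.int64
[... 2466 characters left out ...]
44), np.int64(249)), (np.int64(243), np.int64(245), np.int64(249)), (np.int64(238), np.int64(239), np.int64(237)), (np.int64(118), np.int64(117), np.int64(115)), (np.int64(75), np.int64(77), np.int64(84)), (np.int64(122), np.int64(131), np.int64(144)), (np.int64(114), np.int64(121), np.int64(136)), (np.int64(104), np.int64(109), np.int64(124)), (np.int64(104), np.int64(109), np.int64(124)), (np.int64(121), np.int64(129), np.int64(144))]
fx 337.1377452843072
[[482.73741216 237.80662002 141.        ]
 [473.60769207 217.91084623 131.        ]
 [468.53189814 175.02162714 131.        ]
 [463.35705831 132.30342467 131.        ]]
[np.float32(227.18039), np.float32(245.16844), np.float32(254.48593)]
```

Request:
send_rows(
  motion=[
    [0,0,-0.12,0,0,0,-1],
    [0,0,-0.234,0,0,0,-1],
    [0,0,-0.234,0,0,0,-1],
    [0.067,-0.012,-0.234,0,0,0,-1],
    [0.067,-0.012,-0.234,0,0,0,-1],
    [0.067,-0.012,-0.234,0,0,0,-1],
  ],
)

```text
time_s: 3.02
ee_pos: [447.1, 141.2, 98.6]
ee_rot: [179.9, -0.1, 82.5]
force: [0.1, 0.6, 0.3]
gripper_width: 0.4
gripper_force: 0.0
```

Request:
send_rows(
  motion=[
    [0.0124,-0.001,0,0,0,0,-1],
    [0.021,-0.003,0,0,0,0.042,-1],
    [0.0296,-0.005,0,0,0,0.083,-1],
    [0.038,-0.007,0,0,0,0.125,-1],
    [0.047,-0.008,0,0,0,0.167,-1],
    [0.054,-0.009,0,0,0,0.2,-1],
    [0.061,-0.01,0,0,0,0.233,-1],
    [0.061,-0.01,0,0,0,0.233,-1],
    [0.061,-0.01,0,0,0,0.233,-1],
  ],
)

```text
time_s: 4.15
ee_pos: [476.8, 136.4, 96.9]
ee_rot: [-180.0, -0.0, 96.5]
force: [-4.9, 1.7, 3.2]
gripper_width: 0.5
gripper_force: 2.2
```

Request:
send_rows(
  motion=[
    [0.005,0,0,0,0,0.03,-1],
    [0.01,0,0,0,0,0.053,-1],
    [0.01,0,0,0,0,0.053,-1],
    [0.01,0,0,0,0,0.053,-1],
  ],
)

```text
time_s: 4.65
ee_pos: [482.0, 136.3, 96.9]
ee_rot: [-180.0, 0.0, 99.7]
force: [-5.0, -0.3, 3.6]
gripper_width: 1.1
gripper_force: 2.5
```

Request:
send_rows(
  motion=[
    [0.002,0,0,0,0,0,-1],
    [0.002,0,0,0,0,0,-1],
  ],
  squeeze=20,
)

```text
time_s: 4.9
ee_pos: [483.0, 136.3, 96.9]
ee_rot: [-180.0, -0.0, 99.7]
force: [-5.5, 1.2, 3.4]
gripper_width: 0.5
gripper_force: 2.5
```

Request:
send_rows(
  motion=[
    [0.002,0,0,0,0,0,-1],
    [0.002,0,0,0,0,0,-1],
  ],
)

```text
time_s: 5.15
ee_pos: [483.9, 136.5, 96.9]
ee_rot: [-180.0, -0.0, 99.7]
force: [-5.6, -0.4, 2.8]
gripper_width: 0.7
gripper_force: 2.7
```

Request:
send_rows(
  motion=[
    [0.002,0,0,0,0,0.008,-1],
    [0.004,0,0,0,0,0.016,-1],
    [0.004,0,0,0,0,0.016,-1],
  ],
)

```text
time_s: 5.52
ee_pos: [485.4, 136.4, 96.9]
ee_rot: [-179.9, -0.0, 100.6]
force: [-6.7, 0.5, 4.1]
gripper_width: 0.6
gripper_force: 3.3
```

Request:
send_rows(
  motion=[
    [0.002,0,0,0,0,0,-1],
    [0.004,0,0,0,0,0,-1],
    [0.004,0,0,0,0,0,-1],
  ],
)

```text
time_s: 5.9
ee_pos: [485.5, 136.5, 96.9]
ee_rot: [-179.7, -0.1, 100.6]
force: [-11.2, 1.3, 7.9]
gripper_width: 0.3
gripper_force: 5.6
```

Position stopped advancing while the force rose to 11 N, so the lever is at its stop. I hold it for over a second.

Request:
send_rows(
  motion=[
    [0.001,0,0,0,0,0,-1],
    [0.001,0,0,0,0,0,-1],
    [0.001,0,0,0,0,0,-1],
    [0.001,0,0,0,0,0,-1],
    [0.001,0,0,0,0,0,-1],
    [0.001,0,0,0,0,0,-1],
    [0.001,0,0,0,0,0,-1],
    [0.001,0,0,0,0,0,-1],
    [0.001,0,0,0,0,0,-1],
    [0.001,0,0,0,0,0,-1],
    [0.001,0,0,0,0,0,-1],
    [0.001,0,0,0,0,0,-1],
  ],
)

```text
time_s: 7.4
ee_pos: [485.6, 136.5, 96.9]
ee_rot: [-179.7, -0.1, 100.6]
force: [-12.3, 1.8, 8.5]
gripper_width: 0.6
gripper_force: 6.1
```

Run:
```python
from h import *
a=grab('side')['pixels'];b=grab('scene')['pixels']
c=np.hstack([cv2.resize(a[215:335,250:400],None,fx=2.6,fy=2.6),cv2.resize(b[180:300,260:410],None,fx=2.6,fy=2.6)])
cv2.imwrite('pics/hold1.png',c[...,::-1])
```

```text
(no output)
```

View pics/hold1.png

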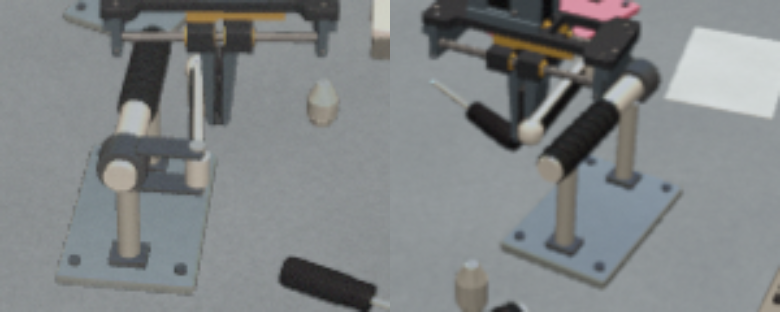

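The side and scene crops show the long lever pressed in, short of the bar, with the fingers on its outer face only. I now release along the same arc, back off and lift.

Request:
send_rows(
  motion=[
    [-0.014,0.001,0,0,0,-0.05,-1],
    [-0.028,0.002,0,0,0,-0.1,-1],
    [-0.042,0.004,0,0,0,-0.15,-1],
    [-0.056,0.006,0,0,0,-0.2,-1],
    [-0.07,0.008,0,0,0,-0.25,-1],
    [-0.084,0.01,0,0,0,-0.303,-1],
    [-0.11,0.013,0,0,0,-0.303,-1],
    [-0.14,0.018,0,0,0,-0.303,-1],
    [-0.14,0.018,0,0,0,-0.303,-1],
    [-0.14,0.018,0.1,0,0,-0.303,-1],
    [-0.14,0.018,0.234,0,0,-0.303,-1],
    [-0.14,0.018,0.234,0,0,-0.303,-1],
  ],
)

```text
time_s: 9.0
ee_pos: [421.9, 146.4, 218.6]
ee_rot: [179.4, -0.3, 82.5]
force: [0.1, 0.5, -1.1]
gripper_width: 0.4
gripper_force: 0.0
```

Run:
```python
from h import *
a=grab('side')['pixels'];b=grab('scene')['pixels']
f=np.load('pics/side.npz'); g=world(f); 
L=g[(g[...,2]>128)&(g[...,2]<137)&(g[...,0]>455)&(g[...,0]<490)&(g[...,1]>130)&(g[...,1]<215)]
d=np.linalg.svd(L[:,:2]-L[:,:2].mean(0),full_matrices=False)[2][0]; d*=np.sign(d[1]); print(len(L),L.mean(0),np.degrees(np.arctan2(-d[0],d[1])))
```

```text
159 [474.89088218 173.62764349 132.25847887] -7.254531794675477
```

Request:
send_rows(
  motion=[
    [0.127,-0.628,0,0,0,0,-1],
    [0.127,-0.628,0,0,0,0,-1],
    [0.127,-0.628,0,0,0,0,-1],
    [0.127,-0.628,0,0,0,0,-1],
    [0.127,-0.628,0,0,0,0,-1],
    [0.127,-0.628,0,0,0,0,-1],
    [0.127,-0.628,0,0,0,0,-1],
    [0.127,-0.628,0,0,0,0,-1],
  ],
)

```text
time_s: 10.1
ee_pos: [481.5, -167.2, 213.3]
ee_rot: [-179.9, -0.0, 82.5]
force: [1.0, -0.1, -0.1]
gripper_width: 0.1
gripper_force: 0.0
```

Run:
```python
from h import *
s=env.state(); print(s['ee_pos'],s['ee_rot'],s['gripper_width'])
f=grab('wrist'); np.savez('pics/wrist_pose.npz',p=s['ee_pos'],r=s['ee_rot'])
cv2.imwrite('pics/w2.png',f['pixels'][...,::-1])
```

```text
[ 481.52686482 -167.17305897  213.25906499] [-1.79906342e+02 -4.66652404e-02  8.25491921e+01] 0.14496107448209777
```

View pics/w2.png

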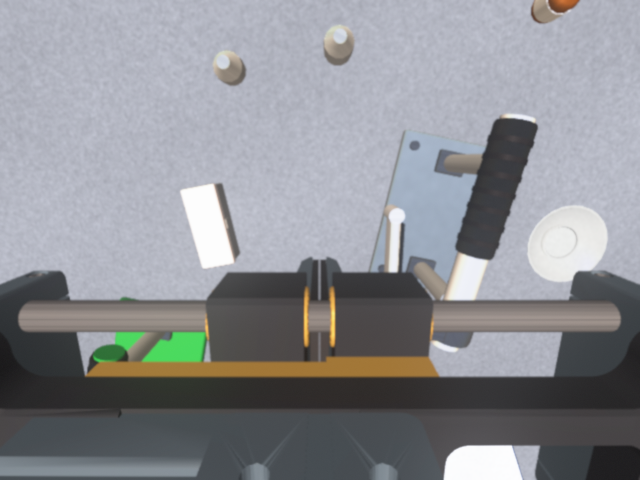

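The wrist view shows the short lever's free end at (397,210), with its top outer edge running down from (390,220) to (388,265).

Run:
```python
from wr import *
print(wray([(397,208),(391,225),(388,262)],[131]*3))
```

```text
fx 337.1377452843072
[[ 543.81007081 -144.51991196  131.        ]
 [ 538.30092519 -156.95083481  131.        ]
 [ 533.64305624 -186.14266661  131.        ]]
```

Request:
send_rows(
  motion=[
    [0,0,-0.12,0,0,0,-1],
    [0,0,-0.234,0,0,0,-1],
    [0,0,-0.234,0,0,0,-1],
    [0.04,-0.004,-0.234,0,0,0,-1],
    [0.069,-0.007,-0.234,0,0,0,-1],
    [0.069,-0.007,-0.234,0,0,0,-1],
    [0.069,-0.007,-0.234,0,0,0,-1],
  ],
)

```text
time_s: 11.02
ee_pos: [516.3, -171.9, 97.6]
ee_rot: [180.0, 0.0, 82.5]
force: [-0.1, 0.2, -0.0]
gripper_width: 0.4
gripper_force: 0.0
```

Request:
send_rows(
  motion=[
    [0.012,-0.001,0,0,0,0,-1],
    [0.018,-0.001,0,0,0,-0.05,-1],
    [0.025,0,0,0,0,-0.1,-1],
    [0.032,0,0,0,0,-0.15,-1],
    [0.038,0,0,0,0,-0.2,-1],
    [0.044,-0.001,0,0,0,-0.25,-1],
    [0.044,-0.001,0,0,0,-0.25,-1],
    [0.044,-0.001,0,0,0,-0.25,-1],
  ],
)

```text
time_s: 12.02
ee_pos: [537.8, -172.3, 97.0]
ee_rot: [-179.9, -0.0, 67.5]
force: [-3.8, 2.0, 3.0]
gripper_width: 0.8
gripper_force: 2.2
```

Request:
send_rows(
  motion=[
    [0.004,-0.001,0,0,0,-0.027,-1],
    [0.008,-0.001,0,0,0,-0.055,-1],
    [0.008,-0.001,0,0,0,-0.055,-1],
    [0.008,-0.001,0,0,0,-0.055,-1],
  ],
)

```text
time_s: 12.52
ee_pos: [542.5, -173.2, 97.0]
ee_rot: [-180.0, 0.0, 64.2]
force: [-4.3, 2.4, 4.4]
gripper_width: 0.4
gripper_force: 2.6
```

Request:
send_rows(
  motion=[
    [0.002,-0.001,0,0,0,0,-1],
    [0.004,-0.001,0,0,0,0,-1],
    [0.004,-0.001,0,0,0,0,-1],
  ],
)

```text
time_s: 12.9
ee_pos: [543.6, -173.6, 97.0]
ee_rot: [-179.9, 0.0, 64.2]
force: [-6.5, 3.0, 5.8]
gripper_width: 0.4
gripper_force: 3.7
```

Request:
send_rows(
  motion=[
    [0.002,-0.001,0,0,0,0,-1],
    [0.004,-0.001,0,0,0,0,-1],
    [0.004,-0.001,0,0,0,0,-1],
  ],
)

```text
time_s: 13.28
ee_pos: [543.6, -173.6, 97.0]
ee_rot: [-179.6, 0.1, 64.2]
force: [-12.1, 3.0, 8.8]
gripper_width: 0.2
gripper_force: 6.1
```

Request:
send_rows(
  motion=[
    [0,0,0,0,0,0,-1],
    [0,0,0,0,0,0,-1],
    [0,0,0,0,0,0,-1],
    [0,0,0,0,0,0,-1],
    [0,0,0,0,0,0,-1],
    [0,0,0,0,0,0,-1],
    [0,0,0,0,0,0,-1],
    [0,0,0,0,0,0,-1],
    [0,0,0,0,0,0,-1],
    [0,0,0,0,0,0,-1],
  ],
)

```text
time_s: 14.52
ee_pos: [543.6, -173.6, 97.0]
ee_rot: [-179.6, 0.1, 64.2]
force: [-11.2, 4.2, 8.7]
gripper_width: 0.8
gripper_force: 6.0
```

Run:
```python
from h import *
a=grab('side')['pixels'];b=grab('scene')['pixels']
c=np.hstack([cv2.resize(a[140:260,250:400],None,fx=2.6,fy=2.6),cv2.resize(b[270:390,190:340],None,fx=2.6,fy=2.6)])
cv2.imwrite('pics/hold2.png',c[...,::-1])
```

```text
(no output)
```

View pics/hold2.png

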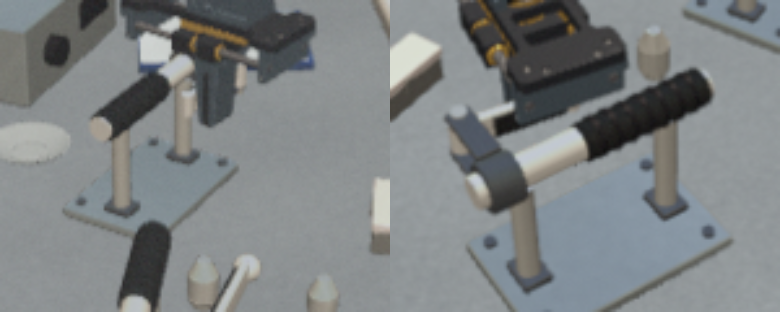

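The crops show the short lever pressed in from its outer face, clear of the bar. The long lever is back out and the bystanders visible in the crops are unmoved.

```bash
python3 -c "
from workcell import env
print(env.job_done())"
```

```text
the job is handed in; nothing more can be done
None
```

The job is handed in after about 15 s: I pressed the long lever to its stop at about 12 N, held it for over a second and saw it return to rest, and the short lever was still held at its stop at about 12 N.

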